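# Index the bit carousel and click in the missing bit block

### The job

Turn the bit carousel by its upright posts until the empty pocket stands at the pointer on its stand, clicked into the detent there, and let go. Then put the loose square bit block with the small square flange into that pocket and press it fully home, so that it clicks and its flange lies flat on the pocket's rim; leave the wide block, the jar and the screwdriver alone.

Things in the scene. Friction and masses are not known exactly. Their poses are not given: they have to be found in the camera images.
- stand: Fixed grey round stand of the carousel, 224 mm across, 32 mm high; origin on the table under the axle, z up. Its -x axis points to the pointer, a steel nose on the side towards the robot that reaches 143 mm from the axle and is 20 mm high. When a pocket is at the pointer, its centre lies on the stand's -x axis.
- strap (a point): Middle of the top of a fixed flat steel carrying strap over the carousel, 20 mm wide, 8 mm thick, 156 mm above the table, running along the stand's y axis 15 mm behind the axle (x = +15 mm); upright legs at y = +-141 mm. The posts pass under it with 18 mm to spare; fingers do not, so a long turn needs a fresh grasp of another post.
- turntable: Aluminium disc, 240 mm diameter, top face 44 mm above the table, on a vertical axle, no end stops; origin on the axle at table height; -x points to the empty pocket. Five square black pockets (38.5 mm outside, rims 68 mm up) every 72 degrees, centres 75 mm from the axle, sides radial; four hold fixed grey blocks with tabs up to 102 mm. A post midway between each two.
- post (a point): Top of one of five equal fixed round steel posts of the disc, to turn it by: 12 mm diameter, 98 mm from the axle, tops 130 mm above the table, every 72 degrees, 36 degrees off the pockets. This one is next to the empty pocket, 36 degrees anticlockwise of it seen from above.
- pocket (a point): Centre of the empty pocket's mouth, at rim level. Hole 32.5 mm square, 24 mm deep, walls 3 mm. A sprung ball in each wall holds the block 9 mm proud until pressed down with 8 to 15 N; it then clicks home. Any quarter turn fits. The disc's detent, one stop per pocket at the pointer: 4 to 8 N at a post to click in or out, felt from 11 degrees off; let go within 4 degrees, it settles exactly.
- insert: Loose grey square bit block standing on the table, 56 mm high, 55 g; origin at the centre of its underside, z up. Foot 25 mm square with a 30 mm square ridge 8 to 12 mm up; 22 mm up a 40 mm square flange, 6 mm thick; on it a tab to hold, 28 mm long (x), 12 mm thick (y), 28 mm high. Home, the flange's underside lies on the pocket's rim, so the origin is 22 mm below it.
- wide_block: Bystander: a similar grey block, longer, flange 60 x 40 mm, tab 48 mm long; origin at the centre of its underside. It belongs elsewhere.
- jar: Bystander: clear jar with a steel cap, 54 mm diameter, 65 mm high; origin at the centre of its underside.
- screwdriver: Bystander: screwdriver, 190 mm long, lying on the table along its x axis; origin near its middle on the table.
Not all that is in view belongs to the job. What is shaped like the insert but green or yellow is not meant.

How it is judged:
By the outcome, as a careful person would: the job done as asked, in the order asked, and still so for the second after the job is handed in, with the robot touching nothing.
It also fails if it takes over 70 s, if anything falls off the work surface, if the arm or the gripper's body presses on something with over 40 N, if the wrist force passes 120 N, or if a joint passes its speed limit or range.

### The arm

A 6-joint arm with a two-finger parallel gripper is mounted at the origin on the work surface. World frame = base frame: x ahead of the robot, y to its left, z up, the work surface at z = 0. Lengths are in m, angles in rad, forces in N, time in s.
With the tool pointing down it reaches from about 0.3 to 0.85 m from the base axis. Payload 4.2 kg.
Tool frame: the origin (TCP) lies midway between the tips of the shut fingers; the grasp point (between the pads) lies 19 mm behind it; z points along the fingers, y is the direction in which the jaws open and shut (so a half turn about z gives the same grasp; the last joint's range is limited). The gripper opens to 91 mm and grips with 3 to 60 N. Pads are 32 mm wide; open, the fingers measure 118 mm over their backs; the gripper's body (76 mm by 178 mm) begins 60 mm behind the grasp point.
Start: joints at [1.195, 0.32, 1.565, -0, 1.257, -0.02], TCP at [0.2, 0.539, 0.214] pointing down, gripper open.
Joint ranges: [-3.11, 3.11], [-0.84, 2.01], [0.21, 2.61], [-1.34, 4.49], [0.05, 2.63], [-2.56, 2.56]. Speed limits (rad/s): [2.57, 2.57, 3.14, 3.14, 3.14, 3.14].

### API

Orientations are given as a unit quaternion [x, y, z, w].
In Python, from station import status, capture, order, silhouettes gives the robot as it stands.
- The arm moves only by the tool carry_out, never from a script. Its argument "commands" is a list that holds one entry, the list of rows, each a list of 5 numbers: the opening, from 0 (shut) to 1 (fully open), then the shift along the tool's x, y, z in mm, then the turn about the tool's z in rad. A call has 1 to 5 rows; each row shifts and turns the commanded pose from where the row before left it, along the tool's axes as they then stand; what a row does not reach is not made up. A row lasts 1/12 s, in which the tool goes at most 41.7 mm and 7.16 degrees, less where a joint would pass 70% of its speed; a pose out of reach is approached as far as the arm can. A call is refused whole if a number of a shift passes 41.7 or a number of a turn 0.125, either way. A call with a gripper value outside its range is refused whole. The fingers move at their own pace and stop on an object; "newtons" is the grip in N (left out, the last holds). Time passes only in rows, so rows that do not move let the fingers close. It gives the time, the measured TCP pose, the force and the opening at its end, in the units of the state.
- status.state(): the state, without advancing time (a new reading comes with each control period).
- capture(name): name is "scene" or "side" or "wrist"; returns a dict with "color" (480x640x3 uint8, red, green, blue), "K" (3x3 intrinsics, pixels), "k1" (the pictures are not rectified: a ray, as slopes to the right and down, at radius r is drawn at 1 + k1 r^2 times it, then the intrinsics apply), "rvec" (rotation vector, rad) and "tvec" (3), from world to camera coordinates, as OpenCV has them. Camera axes: x right, y down, z forward; pixel columns grow to the right and rows downward; lengths in m; the calibration is good to about 2 mm. A picture is of the moment at which its call begins. There is no depth.
- order.close_job(): hands the job in, once; it reports no verdict.
Trained networks look in a picture, given as the dict that the camera call returned (one of the last four; its "shot" number tells which), for a name from the list of things; names that differ only in an ending like _2 or _b are one class to them, and where a whole thing is asked for, a point or a joint stands for the part that bears it (a point fixed in the world has none). Each returns a list of dicts, best first, with "confidence" (0 to 1); they miss things now and then, are a little off and sometimes report something else, mostly with a low value. They report only what shows in the picture. A call takes as long as a camera call. They do not tell look-alikes from the thing itself.
- silhouettes(thing, picture): "pixels" (480x640 bool, what is visible of it) and "at" ([row, column] in pixels, amid what is visible of it).
The state is a dict: "time_s": time; "qpos": joint angles; "joint_velocities": joint speeds; "effort": joint torques, N m; "eef_pos": TCP position; "eef_rot": TCP orientation; "contact_force": force on the tool from outside, world axes, zero at the start; "torque": the same for the moment, N m; "gripper_width": finger opening in m.
Only numpy, scipy, OpenCV 4.12 (cv2) and the standard library are available. Lean on these libraries where they do the work, as an engineer would, in place of code of your own. Each camera call takes 0.05 s, during which the arm holds its last target. There are 200 camera calls.

## Working session

There is one attempt and no reset: what is moved stays moved. The work goes in short steps, Python scripts to look and compute and a tool call to move; the robot and the scene stay as the last step left them, time stands still between calls to the robot, and variables do not carry over. Pictures are saved under pics/ and viewed, about 8 in all and at most 12, crops included, and the job is handed in when it is done.

Besides the shell and the picture viewer there is one more tool, called after "Request:" by a JSON object that holds its "method" and its "body", one argument or row to a line. carry_out: Moves the arm, as the interface text tells. Its arguments: {"type":"object","properties":{"commands":{"type":"array","items":{"type":"array","items":{"type":"array","items":{"type":"number"}}}},"newtons":{"type":"number"}},"required":["commands"]}

```bash
ls; mkdir -p pics; cat > h.py <<'E'
import numpy as np, cv2
from scipy.spatial.transform import Rotation as R
from station import status, capture, order, silhouettes
def save(p,name,crop=None,s=1):
    im=p["color"][:,:,::-1]
    if crop: r0,r1,c0,c1=crop; im=im[r0:r1,c0:c1]
    cv2.imwrite("pics/"+name,cv2.resize(np.ascontiguousarray(im),None,fx=s,fy=s,interpolation=cv2.INTER_CUBIC))
def cam(p):
    Rm=cv2.Rodrigues(np.array(p["rvec"],float))[0]; t=np.array(p["tvec"],float).ravel(); return Rm,t
def proj(p,X):
    Rm,t=cam(p); c=np.atleast_2d(X)@Rm.T+t; s=c[:,:2]/c[:,2:]; r2=(s**2).sum(1,keepdims=True)
    s=s*(1+p["k1"]*r2); K=np.array(p["K"]); return s*[K[0,0],K[1,1]]+[K[0,2],K[1,2]]
def back(p,uv,z):
    K=np.array(p["K"]); d=(np.atleast_2d(uv)-[K[0,2],K[1,2]])/[K[0,0],K[1,1]]; s=d.copy()
    for _ in range(20): s=d/(1+p["k1"]*(s**2).sum(1,keepdims=True))
    Rm,t=cam(p); o=-Rm.T@t; D=np.c_[s,np.ones(len(s))]@Rm
    return o+D*((z-o[2])/D[:,2:])
E
python3 - <<'E'
from h import *
s=status.state(); print({k:np.round(v,3).tolist() for k,v in s.items()})
for n in("scene","side"):
    p=capture(n); save(p,n+"0.png"); Rm,t=cam(p); print(n,-Rm.T@t,Rm[2],p["k1"])
    for th in("stand","turntable","insert","wide_block","jar","screwdriver","post","pocket","strap"):
        try: print(th,[(round(d["confidence"],2),np.round(d["at"]).tolist(),int(d["pixels"].sum()),np.round(back(p,[d["at"][::-1]],.03)[0],3).tolist()) for d in silhouettes(th,p)][:5])
        except Exception as e: print(th,e)
E
```

```text
pics
{'time_s': 0.0, 'qpos': [1.195, 0.32, 1.566, -0.0, 1.257, -0.02], 'joint_velocities': [0.002, 0.0, 0.001, 0.001, -0.002, 0.001], 'effort': [-0.001, -41.247, -23.198, 0.073, 0.046, -0.0], 'eef_pos': [0.2, 0.539, 0.213], 'eef_rot': [0.177, 0.984, -0.001, -0.0], 'contact_force': [0.03, 0.804, 0.007], 'torque': [-0.029, 0.029, -0.036], 'gripper_width': 0.091}
scene [0.93656042 0.18302289 0.89227399] [-0.43086434 -0.24441856 -0.86868607] -0.03851240861140253
stand [(0.98, [259.0, 264.0], 12104, [0.601, -0.133, 0.03])]
turntable [(0.61, [263.0, 264.0], 9103, [0.609, -0.128, 0.03])]
insert [(0.82, [341.0, 415.0], 481, [0.596, 0.201, 0.03]), (0.81, [378.0, 457.0], 526, [0.618, 0.297, 0.03]), (0.71, [313.0, 378.0], 433, [0.584, 0.117, 0.03]), (0.65, [272.0, 390.0], 376, [0.493, 0.096, 0.03])]
wide_block [(0.63, [275.0, 445.0], 633, [0.441, 0.195, 0.03]), (0.39, [261.0, 261.0], 9036, [0.608, -0.136, 0.03])]
jar [(0.63, [356.0, 513.0], 1042, [0.53, 0.37, 0.03])]
screwdriver [(0.55, [148.0, 188.0], 375, [0.453, -0.447, 0.03])]
post [(0.57, [265.0, 261.0], 9110, [0.615, -0.132, 0.03])]
pocke
[... 523 characters left out ...]
], 241, [0.583, 0.113, 0.03]), (0.72, [244.0, 282.0], 231, [0.469, 0.08, 0.03]), (0.49, [199.0, 295.0], 181, [0.612, 0.289, 0.03]), (0.4, [267.0, 361.0], 4392, [0.602, -0.11, 0.03])]
wide_block [(0.95, [231.0, 254.0], 406, [0.427, 0.174, 0.03]), (0.46, [268.0, 361.0], 4347, [0.6, -0.114, 0.03])]
jar [(0.88, [194.0, 260.0], 430, [0.528, 0.362, 0.03])]
screwdriver [(0.71, [390.0, 385.0], 550, [0.428, -0.483, 0.03])]
post [(0.57, [268.0, 361.0], 4412, [0.6, -0.114, 0.03])]
pocket [(0.96, [267.0, 362.0], 4561, [0.604, -0.111, 0.03]), (0.29, [270.0, 368.0], 6798, [0.611, -0.126, 0.03])]
strap [(0.84, [268.0, 366.0], 6763, [0.613, -0.116, 0.03]), (0.31, [272.0, 364.0], 4456, [0.598, -0.13, 0.03])]
```

View pics/scene0.png

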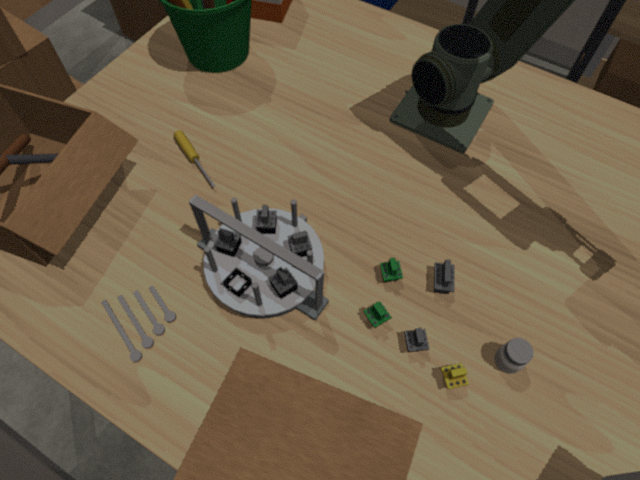

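```bash
python3 - <<'E'
import cv2
im=cv2.imread("pics/scene0.png")
a=cv2.resize(im[150:390,170:490],None,fx=2.5,fy=2.5,interpolation=cv2.INTER_CUBIC)
cv2.imwrite("pics/scene0c.png",a)
E
```

```text
(no output)
```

View pics/scene0c.png

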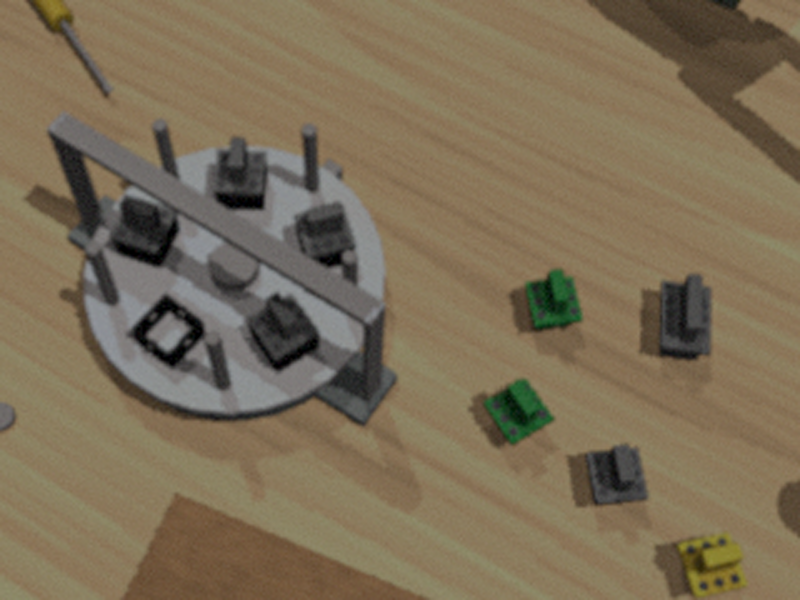

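The scene shows these:
- **Carousel:** around (263,262), with the empty pocket at (237,282) on the far side and the pointer near (303,217).
- **Candidates for the insert:** grey small (415,341), green (390,272), green (377,314), yellow (455,376), grey wide (445,275). The grey small one at (415,341) fits the description: it is grey and has a square flange. The crop confirms it.

Next I'll fit the stand and disc.

```bash
cat > fit.py <<'E'
from h import *
c=lambda x,y:[170+x/2.5,150+y/2.5]
p=capture("scene")
posts=back(p,[c(160,127),c(309,132),c(349,257),c(213,340),c(97,240)],.13)
print(np.round(posts,3))
x,y=posts[:,0],posts[:,1]
A=np.c_[x,y,np.ones(5)];s=np.linalg.lstsq(A,x*x+y*y,rcond=None)[0];ctr=s[:2]/2
print("ctr",ctr,"r",np.hypot(*(posts[:,:2]-ctr).T),"ang",np.degrees(np.arctan2(y-ctr[1],x-ctr[0])))
pk=back(p,[c(168,331)],.068)[0,:2]-ctr
print("pocket",pk,np.hypot(*pk),np.degrees(np.arctan2(pk[1],pk[0])))
st=back(p,[c(62,123),c(372,303)],.156);print("strap",st, "mid",st.mean(0)); d=st[1]-st[0];print(np.degrees(np.arctan2(d[1],d[0])),np.hypot(*d[:2]))
pt=back(p,[c(333,168)],.02)[0,:2]-ctr;print("pointer",pt,np.hypot(*pt),np.degrees(np.arctan2(pt[1],pt[0])))
for n in ("scene","side"):
    q=p if n=="scene" else capture(n)
    for d in silhouettes("insert",q)[:4]:
        m=d["pixels"].astype(np.uint8); ij=np.argwhere(m)[:,::-1].astype(np.float32)
        print(n,d["at"],q["color"][d["pixels"]].mean(0).round(),back(q,[ij.mean(0)],.03)[0].round(4),cv2.minAreaRect(back(q,ij,.028)[:,:2].astype(np.float32)*1000))
E
python3 fit.py
```

```text
[[ 0.566 -0.216  0.13 ]
 [ 0.51  -0.117  0.13 ]
 [ 0.587 -0.034  0.13 ]
 [ 0.691 -0.08   0.13 ]
 [ 0.67  -0.196  0.13 ]]
ctr [ 0.60590475 -0.1271322 ] r [0.09746378 0.09623377 0.09537443 0.09782806 0.09458601] ang [-114.04216664  173.78742266  101.7142068    29.06934605  -47.08927868]
pocket [ 0.07718155 -0.0068221 ] 0.07748246680250741 -5.0512616089608064
strap [[ 0.61398531 -0.26639233  0.156     ]
 [ 0.62055105  0.00565219  0.156     ]] mid [ 0.61726818 -0.13037007  0.156     ]
88.61744564283528 0.27212373667735146
pointer [-0.13658194  0.00480757] 0.13666652265627088 177.98406765769244
scene [314.2, 373.8] [37. 75. 41.] [0.5854 0.1168 0.03  ] ((584.3751220703125, 115.79105377197266), (43.067283630371094, 40.53031539916992), 60.38832092285156)
scene [268.5, 391.9] [34. 71. 38.] [0.4889 0.0966 0.03  ] ((486.5152282714844, 95.0225601196289), (49.945316314697266, 39.68284225463867), 39.2093391418457)
scene [338.8, 416.8] [62. 60. 59.] [0.5929 0.2026 0.03  ] ((591.5092163085938, 202.6552734375), (43.85822296142578, 41.67654037475586), 37.2775764465332)
scene [375.8, 455.1] [112. 100.  41.] [0.6181 0.2905 0.03  ] ((616.5596313476562, 291.2213134765625), (39.49259948730469, 44.15626525878906), 42.90789794921875)
side [197.8, 294.7] [161. 140.  68.] [0.6155 0.2902 0.03  ] ((617.8515014648438, 290.8652038574219), (115.5777816772461, 41.662628173828125), 57.7236442565918)
side [244.5, 284.4] [53. 99. 59.] [0.4817 0.0878 0.03  ] ((486.4615173339844, 96.5980224609375), (101.05900573730469, 40.10877990722656), 56.6876220703125)
side [229.1, 314.9] [ 73. 118.  72.] [0.5815 0.1113 0.03  ] ((586.0272216796875, 120.03932189941406), (113.51976013183594, 36.63750076293945), 63.12089538574219)
side [215.0, 301.1] [85. 84. 79.] [0.5875 0.1945 0.03  ] ((593.7724609375, 202.7887420654297), (111.14280700683594, 42.1671028137207), 48.907562255859375)
```

```bash
cat > plan.py <<'E'
import sys; from h import *
def yaw(s):
    y=R.from_quat(s["eef_rot"]).as_matrix()[:,1]; return np.arctan2(y[1],y[0])
def plan(goal,gyaw,step=34,turn=.12,start=None):
    s=status.state(); P=np.array(s["eef_pos"])*1000; a=yaw(s)
    if start is not None: P,a=np.array(start[0])*1000,np.radians(start[1])
    G=np.array(goal)*1000; dt=-(np.radians(gyaw)-a); dt=(dt+np.pi)%(2*np.pi)-np.pi
    n=max(1,int(np.ceil(max(np.linalg.norm(G-P)/step,abs(dt)/turn)))); rows=[]
    for i in range(n):
        d=(G-P)/(n-i); y=np.array([np.cos(a),np.sin(a),0]); z=np.array([0,0,-1.]); x=np.cross(y,z)
        r=np.round([d@x,d@y,d@z]); t=round(dt/(n-i),3); rows.append([*r.astype(int).tolist(),t])
        P=P+r[0]*x+r[1]*y+r[2]*z; a-=t; dt-=t
    print(n,"rows"); [print(rows[k:k+5]) for k in range(0,n,5)]; print("end",P.round(1),np.degrees(a).round(1))
if __name__=="__main__":
    v=list(map(float,sys.argv[1:])); plan(v[:3],v[3],*v[4:])
E
python3 plan.py .564 -.218 .215 -25
```

```text
25 rows
[[-24, -23, 0, np.float64(0.066)], [-26, -22, 0, np.float64(0.066)], [-27, -20, 0, np.float64(0.066)], [-28, -18, 0, np.float64(0.066)], [-29, -16, 0, np.float64(0.066)]]
[[-30, -14, 0, np.float64(0.066)], [-31, -12, 0, np.float64(0.066)], [-32, -10, 0, np.float64(0.066)], [-33, -8, 0, np.float64(0.066)], [-33, -6, 0, np.float64(0.066)]]
[[-33, -4, 0, np.float64(0.066)], [-34, -1, 0, np.float64(0.066)], [-34, 1, 0, np.float64(0.066)], [-34, 3, 0, np.float64(0.066)], [-33, 5, 0, np.float64(0.066)]]
[[-33, 7, 0, np.float64(0.066)], [-32, 10, 0, np.float64(0.066)], [-32, 12, 0, np.float64(0.066)], [-31, 14, 0, np.float64(0.066)], [-30, 16, 0, np.float64(0.066)]]
[[-28, 18, 0, np.float64(0.066)], [-27, 19, 0, np.float64(0.066)], [-26, 21, 0, np.float64(0.066)], [-25, 23, -1, np.float64(0.067)], [-23, 24, 0, np.float64(0.066)]]
end [ 563.6 -218.2  215. ] -25.0
```

Request:
{"method": "carry_out", "body": {
  "commands": [
    [[1,-24,-23,0,0.066],[1,-26,-22,0,0.066],[1,-27,-20,0,0.066],[1,-28,-18,0,0.066],[1,-29,-16,0,0.066]]
  ],
  "newtons": 30
}}

```text
time_s: 1.62
eef_pos: [0.273, 0.3867, 0.214]
eef_rot: [0.337, 0.941, 0.0, 0.0]
contact_force: [-0.1, -0.2, -0.4]
gripper_width: 0.091
```

Request:
{"method": "carry_out", "body": {
  "commands": [
    [[1,-30,-14,0,0.066],[1,-31,-12,0,0.066],[1,-32,-10,0,0.066],[1,-33,-8,0,0.066],[1,-33,-6,0,0.066]]
  ]
}}

```text
time_s: 2.03
eef_pos: [0.3455, 0.2358, 0.2142]
eef_rot: [0.488, 0.873, 0.0, 0.0]
contact_force: [1.3, -0.2, 0.0]
gripper_width: 0.0914
```

Request:
{"method": "carry_out", "body": {
  "commands": [
    [[1,-33,-4,0,0.066],[1,-34,-1,0,0.066],[1,-34,1,0,0.066],[1,-34,3,0,0.066],[1,-33,5,0,0.066]]
  ]
}}

```text
time_s: 2.45
eef_pos: [0.4185, 0.0834, 0.2142]
eef_rot: [0.625, 0.781, 0.0, 0.0]
contact_force: [0.8, 0.6, 0.1]
gripper_width: 0.0911
```

Request:
{"method": "carry_out", "body": {
  "commands": [
    [[0.5,-33,7,0,0.066],[0.5,-32,10,0,0.066],[0.5,-32,12,0,0.066],[0.5,-31,14,0,0.066],[0.5,-30,16,0,0.066]]
  ]
}}

```text
time_s: 2.87
eef_pos: [0.4921, -0.0693, 0.2141]
eef_rot: [0.744, 0.668, 0.0, 0.0]
contact_force: [0.3, -0.5, -0.6]
gripper_width: 0.0611
```

```bash
python3 - <<'E'
from h import *
p=capture("wrist"); save(p,"w1.png"); Rm,t=cam(p); print(-Rm.T@t,Rm[2],p["k1"]); print(status.state()["eef_pos"],status.state()["gripper_width"],status.state()["contact_force"])
E
python3 plan.py .564 -.218 .215 -25
```

```text
[0.49852662 0.00900779 0.3847627 ] [-0.0292401  -0.27708073 -0.96040163] -0.02525378939454974
[ 0.49543049 -0.07430843  0.21401913] 0.0566959460782424 [ 3.48945346 -4.53449252  0.84011902]
5 rows
[[-27, 17, 0, np.float64(0.065)], [-26, 19, 0, np.float64(0.065)], [-25, 20, 0, np.float64(0.064)], [-23, 22, 0, np.float64(0.065)], [-22, 23, -1, np.float64(0.064)]]
end [ 564.2 -218.5  215. ] -25.0
```

View pics/w1.png

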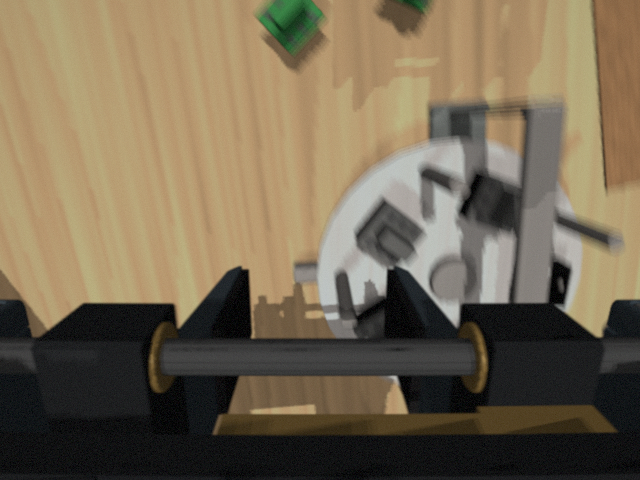

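The wrist view shows the pointer at (303,271), the strap along column 540, and posts near (346,300), (428,190) and (615,240). I'll check these against my model.

```bash
python3 - <<'E'
from h import *
p=capture("wrist")
c=np.array([.605,-.129])
for n,a,r,z in [("post%d"%k,29.5+72*k,.098,.13) for k in range(5)]+[("postbase%d"%k,29.5+72*k,.098,.044) for k in range(5)]+[("pocket",-6.5,.075,.068),("pointer",178.3,.143,.02),("hub",0,0,.06)]:
    print(n,proj(p,[*(c+r*np.array([np.cos(np.radians(a)),np.sin(np.radians(a))])),z]).round())
E
```

```text
post0 [[616. 223.]]
post1 [[456. 168.]]
post2 [[345. 305.]]
post3 [[432. 417.]]
post4 [[583. 375.]]
postbase0 [[545. 199.]]
postbase1 [[421. 156.]]
postbase2 [[338. 263.]]
postbase3 [[407. 354.]]
postbase4 [[526. 320.]]
pocket [[545. 272.]]
pointer [[290. 266.]]
hub [[454. 269.]]
```

Request:
{"method": "carry_out", "body": {
  "commands": [
    [[0.33,-27,17,0,0.065],[0.33,-26,19,0,0.065],[0.33,-25,20,0,0.064],[0.33,-23,22,0,0.065],[0.33,-22,23,0,0.064]]
  ]
}}

```text
time_s: 3.38
eef_pos: [0.562, -0.2116, 0.214]
eef_rot: [0.842, 0.54, 0.0, -0.0]
contact_force: [0.4, 0.7, -0.2]
gripper_width: 0.0301
```

```bash
python3 - <<'E'
from h import *
p=capture("wrist"); save(p,"w2.png"); s=status.state(); print(s["eef_pos"],s["gripper_width"],s["qpos"])
c=np.array([.605,-.129])
for n,a,r,z in [("post%d"%k,29.5+72*k,.098,.13) for k in range(5)]: print(n,proj(p,[*(c+r*np.array([np.cos(np.radians(a)),np.sin(np.radians(a))])),z]).round())
E
```

```text
[ 0.56473093 -0.21713247  0.21350394] 0.029820953729550716 [-0.38432844  0.36492838  1.49734431 -0.00328432  1.27463695  0.05131295]
post0 [[434. -56.]]
post1 [[223. -55.]]
post2 [[177. 149.]]
post3 [[328. 253.]]
post4 [[479. 148.]]
```

View pics/w2.png

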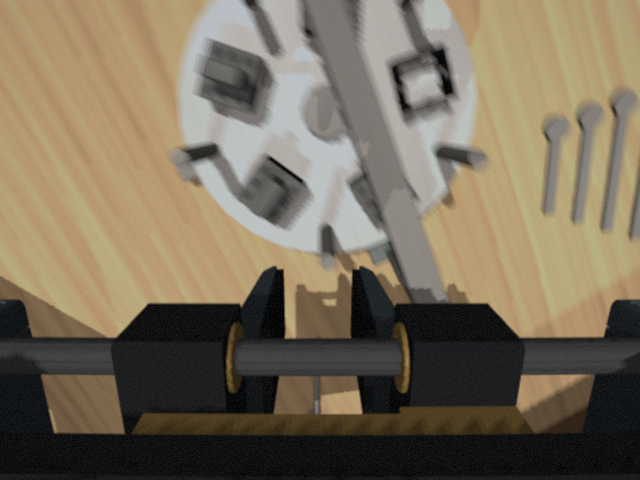

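The three post tops are at about (328,260), (182,156) and (480,158). Re-solving from these.

```bash
python3 - <<'E'
from h import *
from scipy.optimize import least_squares
p=capture("wrist")
q=back(p,[[182,156],[328,260],[480,158]],.13)[:,:2]; print(q.round(4))
f=lambda v:np.concatenate([v[:2]+.098*np.array([np.cos(v[2]+k*1.25664),np.sin(v[2]+k*1.25664)])-q[k-2] for k in (2,3,4)])
r=least_squares(f,[.605,-.129,.515]); print(r.x,np.degrees(r.x[2]),r.fun.round(4))
print("hub",back(p,[[328,110]],.06))
E
```

```text
[[ 0.5124 -0.1288]
 [ 0.5657 -0.2283]
 [ 0.6787 -0.2075]]
[ 0.6083534  -0.14048372  0.49773111] 28.51789168964712 [-0.0012  0.0011  0.0005 -0.0006  0.0007 -0.0004]
hub [[ 0.60768097 -0.14148173  0.06      ]]
```

```bash
python3 - <<'E'
from h import *
p=capture("wrist"); print(status.state()["eef_pos"]); save(p,"w3.png",(0,300,150,520),2); print(p["tvec"],p["rvec"])
p=capture("side"); save(p,"s3.png",(170,370,270,470),3)
E
```

```text
[ 0.56190303 -0.21193878  0.21325619]
[-0.59967262  0.00751062  0.40069204] [-2.79686642  0.61362468  0.08462146]
```

View pics/w3.png

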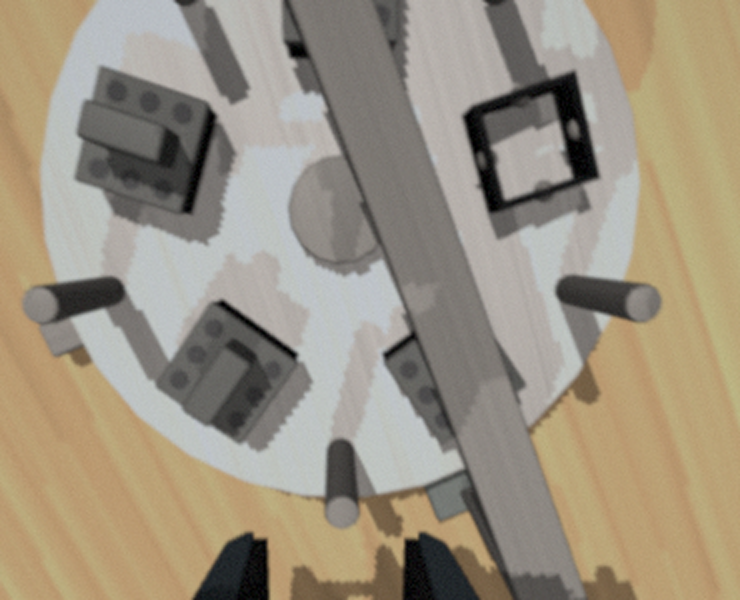

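```bash
python3 - <<'E'
from h import *
from scipy.optimize import least_squares
for _ in range(3):
    p=capture("wrist"); s=status.state(); Rm,t=cam(p); print(s["time_s"],np.round(s["eef_pos"],4),np.round(s["qpos"],4),(-Rm.T@t).round(4))
q=back(p,[[170,151.5],[321,256],[472,151]],.13)[:,:2]; print(q.round(4))
f=lambda v:np.concatenate([v[:2]+.098*np.array([np.cos(v[2]+k*1.25664),np.sin(v[2]+k*1.25664)])-q[k-2] for k in (2,3,4)])
r=least_squares(f,[.605,-.129,.515]); print(r.x,np.degrees(r.x[2]),r.fun.round(4))
print("hub",back(p,[[317,105]],.06))
pk=back(p,[[415.5,70.5]],.068)[0,:2]-r.x[:2]; print("pocket",pk,np.hypot(*pk),np.degrees(np.arctan2(pk[1],pk[0])))
e=back(p,[[150+300/2,0],[150+548/2,590/2]],.156); d=e[1]-e[0];print("strap mid line",e,np.degrees(np.arctan2(d[1],d[0])))
E
```

```text
3.6333 [ 0.561  -0.21    0.2137] [-3.7790e-01  3.5870e-01  1.5066e+00  8.0000e-04  1.2779e+00  4.8800e-02] [ 0.5921 -0.1393  0.3841]
3.6833 [ 0.561  -0.2098  0.2139] [-3.7740e-01  3.5810e-01  1.5069e+00  6.0000e-04  1.2778e+00  4.8900e-02] [ 0.5918 -0.1386  0.3843]
3.7333 [ 0.5611 -0.2097  0.2141] [-3.7710e-01  3.5780e-01  1.5068e+00  5.0000e-04  1.2776e+00  4.8900e-02] [ 0.5917 -0.1382  0.3846]
[[ 0.5019 -0.1158]
 [ 0.5587 -0.2161]
 [ 0.6714 -0.1926]]
[ 0.5991058  -0.12668075  0.51735358] 29.642176587343947 [-0.0002 -0.      0.      0.0001  0.0001 -0.0001]
hub [[ 0.5966196  -0.12607882  0.06      ]]
pocket [ 0.0726236  -0.00742209] 0.07300187939893256 -5.835339602301627
strap mid line [[ 0.60834844 -0.0800237   0.156     ]
 [ 0.60896944 -0.25707593  0.156     ]] -89.7990397772842
```

```bash
cat > solve.py <<'E'
from h import *
from scipy.optimize import least_squares
p=capture("wrist"); s=status.state(); print(s["time_s"],np.round(s["eef_pos"],4))
im=cv2.cvtColor(np.ascontiguousarray(p["color"][0:300,150:520,::-1]),cv2.COLOR_BGR2GRAY); im=cv2.resize(im,None,fx=2,fy=2,interpolation=cv2.INTER_CUBIC)
old=cv2.imread("pics/w3.png",0); px=[]
for u,v in [(40,303),(342,512),(644,302),(531,141)]:
    h=38; t=old[max(0,v-h):v+h,max(0,u-h):u+h]; m=cv2.matchTemplate(im,t,cv2.TM_CCOEFF_NORMED); _,sc,_,l=cv2.minMaxLoc(m)
    px.append([150+(l[0]+u-max(0,u-h))/2,(l[1]+v-max(0,v-h))/2]); print(px[-1],round(sc,3))
q=back(p,px[:3],.13)[:,:2]; print(q.round(4))
f=lambda v:np.concatenate([v[:2]+.098*np.array([np.cos(v[2]+k*1.25664),np.sin(v[2]+k*1.25664)])-q[k-2] for k in (2,3,4)])
r=least_squares(f,[.605,-.129,.515]); print(r.x,np.degrees(r.x[2]),r.fun.round(4))
pk=back(p,[px[3]],.068)[0,:2]-r.x[:2]; print("pocket",pk,np.hypot(*pk),np.degrees(np.arctan2(pk[1],pk[0])))
E
python3 solve.py
```

```text
3.7833 [ 0.5612 -0.2098  0.2142]
[178.0, 156.0] 0.991
[326.5, 260.0] 0.954
[478.5, 157.5] 0.99
[421.5, 76.5] 0.989
[[ 0.505  -0.1202]
 [ 0.5609 -0.2202]
 [ 0.674  -0.198 ]]
[ 0.60212509 -0.13147117  0.51002238] 29.222130026056124 [-0.0002  0.0003  0.0002 -0.0003  0.0001 -0.    ]
pocket [ 0.07230382 -0.00822414] 0.07277003847173447 -6.48917302206473
```

```bash
python3 plan.py .561 -.220 .17 -25 20
```

```text
3 rows
[[-3, 1, 15, np.float64(0.003)], [-3, 2, 15, np.float64(0.004)], [-3, 1, 14, np.float64(0.003)]]
end [ 561.1 -219.6  170.2] -25.0
```

Request:
{"method": "carry_out", "body": {
  "commands": [
    [[0.33,-3,1,15,0.003],[0.33,-3,2,15,0.003],[0.33,-3,1,14,0.003],[0.33,0,0,0,0],[0.33,0,0,0,0]]
  ]
}}

```text
time_s: 4.2
eef_pos: [0.561, -0.2201, 0.1698]
eef_rot: [0.843, 0.537, -0.0, -0.001]
contact_force: [-0.1, -0.3, -0.1]
gripper_width: 0.0305
```

```bash
python3 plan.py .561 -.220 .108 -25 20
```

```text
4 rows
[[0, 0, 15, np.float64(0.0)], [0, 0, 16, np.float64(0.0)], [0, 0, 15, np.float64(0.0)], [0, 0, 16, np.float64(0.0)]]
end [ 561.  -220.1  107.8] -25.0
```

Request:
{"method": "carry_out", "body": {
  "commands": [
    [[0.33,0,0,15,0],[0.33,0,0,16,0],[0.33,0,0,15,0],[0.33,0,0,14,0],[0.33,0,0,0,0]]
  ]
}}

```text
time_s: 4.62
eef_pos: [0.5604, -0.2199, 0.1086]
eef_rot: [0.843, 0.537, -0.001, -0.001]
contact_force: [-1.1, 0.4, 0.5]
gripper_width: 0.0303
```

Request:
{"method": "carry_out", "body": {
  "commands": [
    [[0,0,0,0,0],[0,0,0,0,0],[0,0,0,0,0],[0,0,0,0,0]]
  ],
  "newtons": 25
}}

```text
time_s: 4.95
eef_pos: [0.5625, -0.2212, 0.1115]
eef_rot: [0.844, 0.537, 0.001, 0.001]
contact_force: [-0.3, 0.5, 2.7]
gripper_width: 0.011
```

Request:
{"method": "carry_out", "body": {
  "commands": [
    [[0,0.4,-8.5,0,0.087],[0,0.4,-8.5,0,0.087],[0,0.4,-8.5,0,0.087],[0,0.4,-8.5,0,0.087],[0,0.4,-8.5,0,0.087]]
  ]
}}

```text
time_s: 5.37
eef_pos: [0.53, -0.1971, 0.1116]
eef_rot: [0.94, 0.341, 0.002, 0.003]
contact_force: [2.2, -5.5, -0.5]
gripper_width: 0.0111
```

Request:
{"method": "carry_out", "body": {
  "commands": [
    [[0,0.4,-8.5,0,0.087],[0,0.4,-8.5,0,0.087],[0,0.4,-8.5,0,0.087],[0,0.4,-8.5,0,0.087],[0,0.4,-8.5,0,0.087]]
  ]
}}

```text
time_s: 5.78
eef_pos: [0.5088, -0.1581, 0.1115]
eef_rot: [0.992, 0.129, 0.001, 0.001]
contact_force: [-1.5, -0.6, 5.1]
gripper_width: 0.0112
```

Request:
{"method": "carry_out", "body": {
  "commands": [
    [[0,0.4,-8.5,0,0.087],[0,0.4,-8.5,0,0.087],[0,0.4,-8.5,0,0.087],[0,0.4,-8.5,0,0.087],[0,0.4,-8.5,0,0.087]]
  ]
}}

```text
time_s: 6.2
eef_pos: [0.5066, -0.1154, 0.1115]
eef_rot: [0.996, -0.088, 0.0, 0.0]
contact_force: [-2.6, 0.5, 5.2]
gripper_width: 0.0113
```

```bash
cat > st.py <<'E'
from plan import *
s=status.state(); P=np.array(s["eef_pos"]); d=P[:2]-[.603,-.131]
print(s["time_s"],P.round(4),"yaw",np.degrees(yaw(s)).round(1),"r",np.hypot(*d).round(4),"ang",np.degrees(np.arctan2(d[1],d[0])).round(1)%360,np.round(s["contact_force"],1),round(s["gripper_width"],4),np.round(s["qpos"],2))
E
python3 st.py
```

```text
6.2 [ 0.5066 -0.1154  0.1115] yaw -100.1 r 0.0976 ang 170.8 [-2.6  0.5  5.2] 0.0113 [-0.25  0.32  1.84 -0.    0.98  1.5 ]
```

Request:
{"method": "carry_out", "body": {
  "commands": [
    [[0,0.4,-8.5,0,0.087],[0,0.4,-8.5,0,0.087],[0,0.4,-8.5,0,0.087],[0,0.4,-8.5,0,0.087],[0,0.4,-8.5,0,0.087]]
  ]
}}

```text
time_s: 6.62
eef_pos: [0.5221, -0.0768, 0.1115]
eef_rot: [0.954, -0.3, -0.0, 0.001]
contact_force: [-3.9, 0.3, 6.5]
gripper_width: 0.0109
```

Request:
{"method": "carry_out", "body": {
  "commands": [
    [[0,0.1,-4.5,0,0.045],[0,0,0,0,0],[0,0,0,0,0]]
  ]
}}

```text
time_s: 6.87
eef_pos: [0.5261, -0.0714, 0.1115]
eef_rot: [0.947, -0.32, 0.0, -0.001]
contact_force: [-2.0, 4.9, 6.6]
gripper_width: 0.0111
```

```bash
python3 st.py
```

```text
6.8667 [ 0.5261 -0.0714  0.1115] yaw -127.4 r 0.0973 ang 142.2 [-2.   4.9  6.6] 0.0111 [-0.16  0.34  1.82  0.    0.98  2.06]
```

Request:
{"method": "carry_out", "body": {
  "commands": [
    [[0.33,0,0,0,0],[0.33,0,0,0,0],[0.33,0,0,-20,0],[0.33,0,0,-25,0],[0.33,0,0,-25,0]]
  ]
}}

```text
time_s: 7.28
eef_pos: [0.5252, -0.0731, 0.1803]
eef_rot: [0.947, -0.32, -0.001, 0.0]
contact_force: [0.3, -0.5, -0.3]
gripper_width: 0.0301
```

```bash
python3 st.py; python3 plan.py .522 -.186 .185 -55.6 25
```

```text
7.2833 [ 0.5252 -0.0731  0.1803] yaw -127.3 r 0.097 ang 143.4 [ 0.3 -0.5 -0.3] 0.0301 [-0.16  0.27  1.72 -0.    1.15  2.06]
11 rows
[[6, 8, 0, np.float64(-0.114)], [5, 9, 0, np.float64(-0.114)], [4, 10, -1, np.float64(-0.114)], [3, 10, 0, np.float64(-0.114)], [2, 10, -1, np.float64(-0.114)]]
[[0, 10, 0, np.float64(-0.114)], [-1, 10, -1, np.float64(-0.114)], [-2, 10, 0, np.float64(-0.113)], [-3, 10, -1, np.float64(-0.114)], [-4, 10, 0, np.float64(-0.113)]]
[[-4, 9, -1, np.float64(-0.114)]]
end [ 522.4 -186.   185.3] -55.6
```

Request:
{"method": "carry_out", "body": {
  "commands": [
    [[0.33,6,8,0,-0.114],[0.33,5,9,0,-0.114],[0.33,4,10,-1,-0.114],[0.33,3,10,0,-0.114],[0.33,2,10,-1,-0.114]]
  ]
}}

```text
time_s: 7.7
eef_pos: [0.5245, -0.1254, 0.182]
eef_rot: [0.999, -0.038, -0.0, 0.0]
contact_force: [-0.2, 0.3, -0.1]
gripper_width: 0.0301
```

Request:
{"method": "carry_out", "body": {
  "commands": [
    [[0.33,0,10,0,-0.114],[0.33,-1,10,-1,-0.114],[0.33,-2,10,0,-0.114],[0.33,-3,10,-1,-0.114],[0.33,-4,10,0,-0.114]]
  ]
}}

```text
time_s: 8.12
eef_pos: [0.5222, -0.1768, 0.1841]
eef_rot: [0.97, 0.245, 0.0, 0.0]
contact_force: [0.3, -0.9, 0.0]
gripper_width: 0.0302
```

Request:
{"method": "carry_out", "body": {
  "commands": [
    [[0.33,-4,9,-1,-0.114],[0.33,0,0,0,0],[0.33,0,0,0,0],[0.33,0,0,0,0]]
  ]
}}

```text
time_s: 8.45
eef_pos: [0.5228, -0.1855, 0.1848]
eef_rot: [0.955, 0.296, -0.0, -0.0]
contact_force: [0.3, 0.5, 0.0]
gripper_width: 0.0302
```

```bash
python3 st.py; python3 - <<'E'
from h import *
p=capture("wrist"); save(p,"w4.png",(60,360,130,530),2)
c=np.array([.603,-.131])
for k in range(5):
    a=np.radians(142.4+72*k); print(k,proj(p,[*(c+.098*np.array([np.cos(a),np.sin(a)])),.13]).round(),(proj(p,[*(c+.098*np.array([np.cos(a),np.sin(a)])),.13])-[130,60]).round()*2)
E
```

```text
8.45 [ 0.5228 -0.1855  0.1848] yaw -55.6 r 0.097 ang 214.2 [0.3 0.5 0. ] 0.0302 [-0.36  0.31  1.66  0.    1.18  0.61]
0 [[148. 143.]] [[ 36. 166.]]
1 [[320. 261.]] [[380. 402.]]
2 [[491. 143.]] [[722. 166.]]
3 [[441. -93.]] [[ 622. -306.]]
4 [[199. -93.]] [[ 138. -306.]]
```

View pics/w4.png

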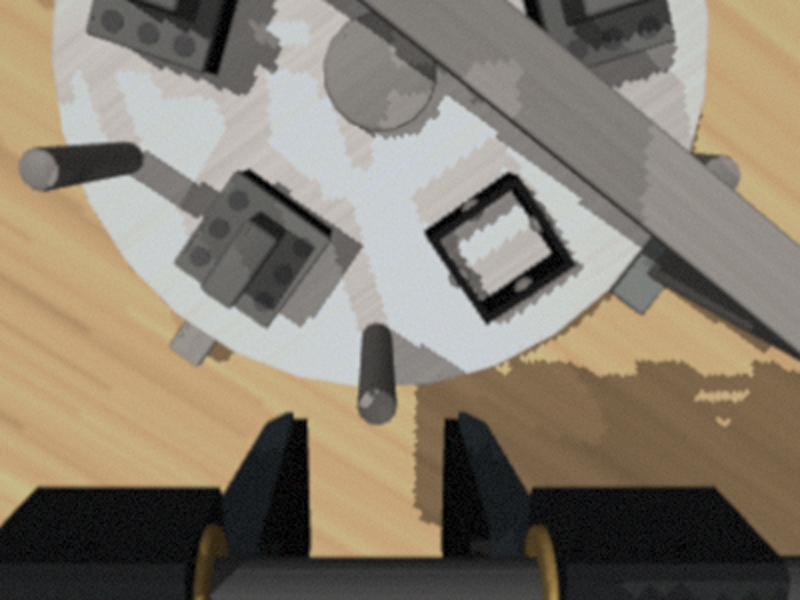

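A filled pocket is now at the pointer (crop (190,340)) and the empty pocket is next, with the posts within about 1 mm of prediction. I'll grasp this post and turn 72°.

Request:
{"method": "carry_out", "body": {
  "commands": [
    [[0.33,0,0,20,0],[0.33,0,0,20,0],[0.33,0,0,20,0],[0.33,0,0,15,0],[0.33,0,0,0,0]]
  ]
}}

```text
time_s: 8.92
eef_pos: [0.5207, -0.1843, 0.1069]
eef_rot: [0.955, 0.297, -0.003, -0.002]
contact_force: [0.0, -0.3, 0.6]
gripper_width: 0.03
```

Request:
{"method": "carry_out", "body": {
  "commands": [
    [[0,0,0,0,0],[0,0,0,0,0],[0,0,0,0,0],[0,0,0,0,0]]
  ],
  "newtons": 25
}}

```text
time_s: 9.25
eef_pos: [0.5237, -0.1856, 0.1112]
eef_rot: [0.955, 0.297, 0.001, 0.0]
contact_force: [-0.5, 1.3, 2.5]
gripper_width: 0.011
```

Request:
{"method": "carry_out", "body": {
  "commands": [
    [[0,0.4,-8.5,0,0.087],[0,0.4,-8.5,0,0.087],[0,0.4,-8.5,0,0.087],[0,0.4,-8.5,0,0.087],[0,0.4,-8.5,0,0.087]]
  ]
}}

```text
time_s: 9.67
eef_pos: [0.5084, -0.1468, 0.1113]
eef_rot: [0.997, 0.081, 0.002, 0.001]
contact_force: [2.3, -0.7, 0.7]
gripper_width: 0.0111
```

```bash
python3 st.py
```

```text
9.6667 [ 0.5084 -0.1468  0.1113] yaw -80.7 r 0.0959 ang 189.5 [ 2.3 -0.7  0.7] 0.0111 [-0.3   0.34  1.82  0.    0.98  1.1 ]
```

Request:
{"method": "carry_out", "body": {
  "commands": [
    [[0,0.3,-8.5,0,0.087],[0,0.3,-8.5,0,0.087],[0,0.3,-8.5,0,0.087],[0,0.3,-8.5,0,0.087],[0,0.3,-8.5,0,0.087]]
  ]
}}

```text
time_s: 10.08
eef_pos: [0.5112, -0.1048, 0.1113]
eef_rot: [0.991, -0.135, 0.003, 0.001]
contact_force: [4.0, -2.9, -1.1]
gripper_width: 0.0111
```

Request:
{"method": "carry_out", "body": {
  "commands": [
    [[0,0.3,-8.5,0,0.087],[0,0.3,-8.5,0,0.087],[0,0.3,-8.5,0,0.087],[0,0.3,-8.5,0,0.087],[0,0.1,-3.4,0,0.035]]
  ]
}}

```text
time_s: 10.5
eef_pos: [0.5283, -0.0717, 0.1113]
eef_rot: [0.947, -0.321, 0.004, 0.0]
contact_force: [1.7, -8.4, 0.5]
gripper_width: 0.0111
```

Request:
{"method": "carry_out", "body": {
  "commands": [
    [[0,0,0,0,0],[0,0,0,0,0],[0,0,0,0,0]]
  ]
}}

```text
time_s: 10.75
eef_pos: [0.528, -0.0721, 0.1113]
eef_rot: [0.948, -0.319, 0.004, 0.0]
contact_force: [3.5, -3.0, -1.3]
gripper_width: 0.0112
```

```bash
python3 st.py
```

```text
10.75 [ 0.528  -0.0721  0.1113] yaw -127.2 r 0.0953 ang 141.9 [ 3.5 -3.  -1.3] 0.0112 [-0.16  0.34  1.82 -0.    0.98  2.07]
```

Request:
{"method": "carry_out", "body": {
  "commands": [
    [[0.33,0,0,0,0],[0.33,0,0,0,0],[0.33,0,0,-30,0],[0.33,0,0,-35,0],[0.33,0,0,-35,0]]
  ]
}}

```text
time_s: 11.17
eef_pos: [0.5241, -0.0706, 0.2107]
eef_rot: [0.948, -0.319, -0.001, 0.0]
contact_force: [1.3, -0.7, -0.4]
gripper_width: 0.0302
```

```bash
python3 st.py; python3 - <<'E'
from h import *
p=capture("scene"); 
c=lambda x,y:[170+x/2.5,150+y/2.5]
e=back(p,[c(595,502),c(647,497)],.024); d=e[1]-e[0]; print(e,np.degrees(np.arctan2(d[1],d[0])),np.hypot(*d[:2]))
e=back(p,[c(613,449),c(615,489)],.056); d=e[1]-e[0]; print(np.degrees(np.arctan2(d[1],d[0])))
E
python3 plan.py .57 .2 .22 -70 34
```

```text
11.1667 [ 0.5241 -0.0706  0.2107] yaw -127.3 r 0.0994 ang 142.6 [ 1.3 -0.7 -0.4] 0.0302 [-0.16  0.25  1.67  0.    1.22  2.07]
[[0.61785273 0.19919717 0.024     ]
 [0.59432004 0.23073346 0.024     ]] 126.73065382877455 0.03934876564344997
28.346416739978046
9 rows
[[-15, -27, 0, np.float64(-0.111)], [-11, -28, 0, np.float64(-0.111)], [-8, -29, 0, np.float64(-0.111)], [-5, -30, 0, np.float64(-0.111)], [-2, -31, 0, np.float64(-0.111)]]
[[2, -30, 0, np.float64(-0.111)], [5, -30, 0, np.float64(-0.111)], [8, -30, -1, np.float64(-0.111)], [12, -28, 0, np.float64(-0.111)]]
end [570.2 200.  219.7] -70.0
```

```bash
python3 plan.py .595 .203 .2 -53 34
```

```text
11 rows
[[-10, -24, 2, np.float64(-0.118)], [-7, -25, 2, np.float64(-0.118)], [-5, -25, 2, np.float64(-0.118)], [-2, -26, 2, np.float64(-0.118)], [2, -25, 2, np.float64(-0.118)]]
[[4, -25, 1, np.float64(-0.118)], [7, -25, 2, np.float64(-0.118)], [10, -23, 1, np.float64(-0.117)], [13, -22, 2, np.float64(-0.118)], [16, -20, 1, np.float64(-0.117)]]
[[18, -19, 2, np.float64(-0.118)]]
end [594.9 203.1 199.7] -53.0
```

Request:
{"method": "carry_out", "body": {
  "commands": [
    [[0.33,-10,-24,1,-0.118],[0.33,-7,-25,1,-0.118],[0.33,-5,-25,1,-0.118],[0.33,-2,-26,2,-0.118],[0.33,2,-25,2,-0.118]]
  ]
}}

```text
time_s: 11.63
eef_pos: [0.5556, 0.0553, 0.203]
eef_rot: [1.0, -0.027, -0.0, -0.0]
contact_force: [1.0, -0.1, 0.1]
gripper_width: 0.0303
```

Request:
{"method": "carry_out", "body": {
  "commands": [
    [[0.5,4,-25,2,-0.118],[0.5,7,-25,2,-0.118],[0.5,10,-23,2,-0.118],[0.5,13,-22,2,-0.118],[0.5,16,-20,2,-0.118]]
  ]
}}

```text
time_s: 12.05
eef_pos: [0.5852, 0.1792, 0.1928]
eef_rot: [0.964, 0.265, -0.0, -0.0]
contact_force: [0.8, 0.0, 0.0]
gripper_width: 0.0454
```

Request:
{"method": "carry_out", "body": {
  "commands": [
    [[0.5,18,-19,2,-0.118],[0.5,0,0,0,0],[0.5,0,0,0,0],[0.5,0,0,0,0],[0.5,0,0,0,0]]
  ]
}}

```text
time_s: 12.47
eef_pos: [0.5912, 0.2024, 0.1911]
eef_rot: [0.948, 0.317, -0.0, 0.0]
contact_force: [0.1, -0.1, -0.1]
gripper_width: 0.0459
```

```bash
python3 st.py; python3 - <<'E'
from h import *
p=capture("wrist"); im=p["color"][:,:,::-1][0:300,120:520]
cv2.imwrite("pics/w5.png",cv2.resize(np.ascontiguousarray(im),None,fx=2,fy=2,interpolation=cv2.INTER_CUBIC))
np.savez("w5.npz",rvec=p["rvec"],tvec=p["tvec"],K=p["K"],k1=p["k1"])
for d in silhouettes("insert",p): print(d["confidence"],d["at"],p["color"][d["pixels"]].mean(0).round(),back(p,[d["at"][::-1]],.04).round(3))
E
```

```text
12.4667 [0.5912 0.2024 0.1911] yaw -53.0 r 0.3336 ang 92.0 [ 0.1 -0.1 -0.1] 0.0459 [ 0.31  0.41  1.48 -0.    1.25  1.24]
0.8 [383.6, 339.2] [ 57. 114.  64.] [[0.48  0.095 0.04 ]]
0.66 [272.9, 404.6] [37. 68. 40.] [[0.599 0.117 0.04 ]]
0.62 [128.1, 251.3] [160. 145.  65.] [[0.619 0.288 0.04 ]]
0.57 [219.7, 318.9] [91. 90. 87.] [[0.592 0.203 0.04 ]]
```

View pics/w5.png

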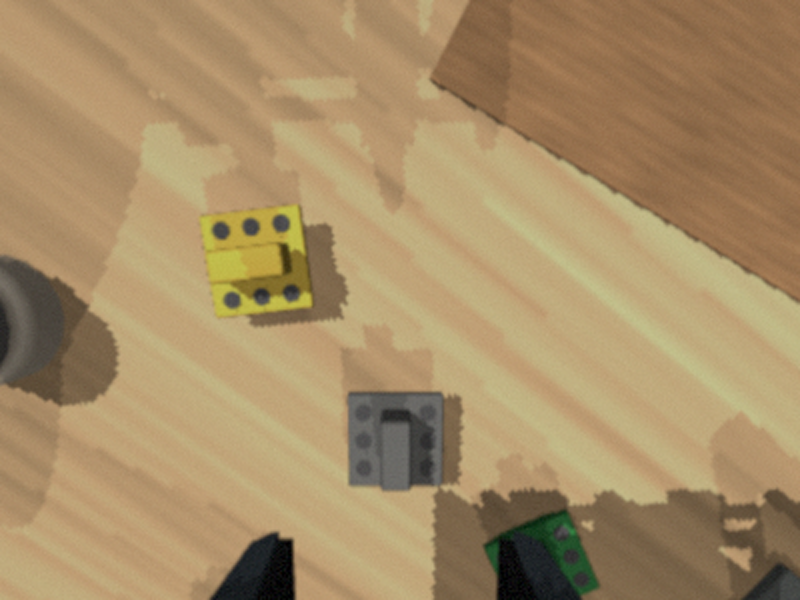

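```bash
python3 - <<'E'
from h import *
p=dict(np.load("w5.npz"))
print(back(p,[[317.8,219.5]],.028),back(p,[[318,120.]],.028))
e=back(p,[[120+348/2,393/2],[120+349/2,486/2],[120+442/2,393/2],[120+443/2,486/2]],.028);print(e.round(4),e.mean(0))
for a,b in((0,1),(2,3)): d=e[b]-e[a];print(np.degrees(np.arctan2(d[1],d[0])))
e=back(p,[[120+380/2,490/2],[120+411/2,490/2],[120+382/2,419/2],[120+410/2,419/2]],.056);print(e.mean(0))
E
python3 plan.py .592 .2027 .033 -53 34
```

```text
[[0.58955837 0.20211073 0.028     ]] [[0.65404885 0.25050577 0.028     ]]
[[0.5933 0.2297 0.028 ]
 [0.561  0.2056 0.028 ]
 [0.6168 0.1985 0.028 ]
 [0.5853 0.1734 0.028 ]] [0.58910426 0.20181591 0.028     ]
-143.31967214930873
-141.48828624168846
[0.58976929 0.20224685 0.056     ]
5 rows
[[0, 0, 32, np.float64(0.0)], [0, 0, 32, np.float64(0.0)], [0, 0, 31, np.float64(0.0)], [0, 0, 32, np.float64(0.0)], [1, 0, 31, np.float64(0.0)]]
end [592.2 203.   33.3] -53.0
```

Request:
{"method": "carry_out", "body": {
  "commands": [
    [[0.5,-1.5,0,32,0],[0.5,0,0,32,0],[0.5,0,0,32,0],[0.5,0,0,32,0],[0.5,0,0,25,0]]
  ]
}}

```text
time_s: 12.98
eef_pos: [0.5894, 0.2013, 0.036]
eef_rot: [0.948, 0.317, -0.001, -0.0]
contact_force: [-0.4, -0.6, 0.6]
gripper_width: 0.0457
```

Request:
{"method": "carry_out", "body": {
  "commands": [
    [[0.5,0,0,0,0],[0.5,0,0,3,0],[0.5,0,0,0,0]]
  ]
}}

```text
time_s: 13.23
eef_pos: [0.5914, 0.2024, 0.0362]
eef_rot: [0.948, 0.318, 0.001, -0.0]
contact_force: [1.1, 0.5, 0.4]
gripper_width: 0.0454
```

Request:
{"method": "carry_out", "body": {
  "commands": [
    [[0.5,-1,0,3,0],[0,0,0,0,0],[0,0,0,0,0],[0,0,0,0,0],[0,0,0,0,0]]
  ],
  "newtons": 40
}}

```text
time_s: 13.65
eef_pos: [0.5899, 0.2021, 0.0326]
eef_rot: [0.948, 0.318, 0.001, -0.0]
contact_force: [-0.2, -0.3, 0.6]
gripper_width: 0.0217
```

Request:
{"method": "carry_out", "body": {
  "commands": [
    [[0,0,0,0,0],[0,0,0,-30,0],[0,0,0,-40,0],[0,0,0,-40,0],[0,0,0,-40,0]]
  ]
}}

```text
time_s: 14.07
eef_pos: [0.589, 0.2018, 0.1833]
eef_rot: [0.948, 0.318, -0.001, -0.0]
contact_force: [1.3, -0.1, 0.0]
gripper_width: 0.0117
```

```bash
python3 st.py; python3 plan.py .51 -.129 .20 -91.5 34
```

```text
14.0667 [0.589  0.2018 0.1833] yaw -52.9 r 0.3331 ang 92.4 [ 1.3 -0.1  0. ] 0.0117 [0.31 0.41 1.5  0.   1.23 1.23]
11 rows
[[-24, 20, -2, np.float64(0.061)], [-23, 21, -1, np.float64(0.061)], [-21, 22, -2, np.float64(0.061)], [-20, 24, -1, np.float64(0.061)], [-18, 25, -2, np.float64(0.061)]]
[[-17, 26, -1, np.float64(0.062)], [-15, 27, -2, np.float64(0.061)], [-14, 28, -1, np.float64(0.062)], [-12, 28, -2, np.float64(0.061)], [-10, 29, -1, np.float64(0.062)]]
[[-8, 30, -2, np.float64(0.061)]]
end [ 510.2 -129.2  200.3] -91.5
```

Request:
{"method": "carry_out", "body": {
  "commands": [
    [[0,-24,20,-2,0.061],[0,-23,21,-2,0.061],[0,-21,22,-2,0.061],[0,-20,24,-2,0.061],[0,-18,25,-2,0.061]]
  ]
}}

```text
time_s: 14.48
eef_pos: [0.5532, 0.05, 0.1921]
eef_rot: [0.986, 0.169, -0.0, -0.0]
contact_force: [-0.2, 0.2, -0.2]
gripper_width: 0.0114
```

Request:
{"method": "carry_out", "body": {
  "commands": [
    [[0,-17,26,-2,0.061],[0,-15,27,-2,0.061],[0,-14,28,-1,0.062],[0,-12,28,-2,0.061],[0,-10,29,-1,0.062]]
  ]
}}

```text
time_s: 14.9
eef_pos: [0.517, -0.1002, 0.2001]
eef_rot: [1.0, 0.016, 0.0, -0.0]
contact_force: [0.8, 0.2, 0.0]
gripper_width: 0.0116
```

Request:
{"method": "carry_out", "body": {
  "commands": [
    [[0,-18,30,-2,0.061],[0,-20,0,0,0],[0,0,0,0,0],[0,0,0,0,0],[0,0,0,0,0]]
  ]
}}

```text
time_s: 15.32
eef_pos: [0.4815, -0.1287, 0.2022]
eef_rot: [1.0, -0.012, 0.001, -0.0]
contact_force: [-0.5, -0.2, -0.4]
gripper_width: 0.012
```

```bash
python3 st.py; python3 - <<'E'
from h import *
p=capture("wrist"); save(p,"w6.png",(60,360,120,520),2)
np.savez("w6.npz",rvec=p["rvec"],tvec=p["tvec"],K=p["K"],k1=p["k1"])
c=np.array([.603,-.131])
for n,a,r,z in(("pocket",178.4,.075,.068),("post",142.4,.098,.13),("post",214.4,.098,.13)):
    a=np.radians(a); print(n,2*(proj(p,[*(c+r*np.array([np.cos(a),np.sin(a)])),z])-[120,60]))
E
```

```text
15.3167 [ 0.4815 -0.1287  0.2022] yaw -91.4 r 0.1215 ang 178.9 [-0.5 -0.2 -0.4] 0.012 [-0.28  0.21  1.75  0.    1.18  1.31]
pocket [[391.82681462 210.91678314]]
post [[198.73057587 245.73060489]]
post [[583.32245627 246.70005692]]
```

View pics/w6.png

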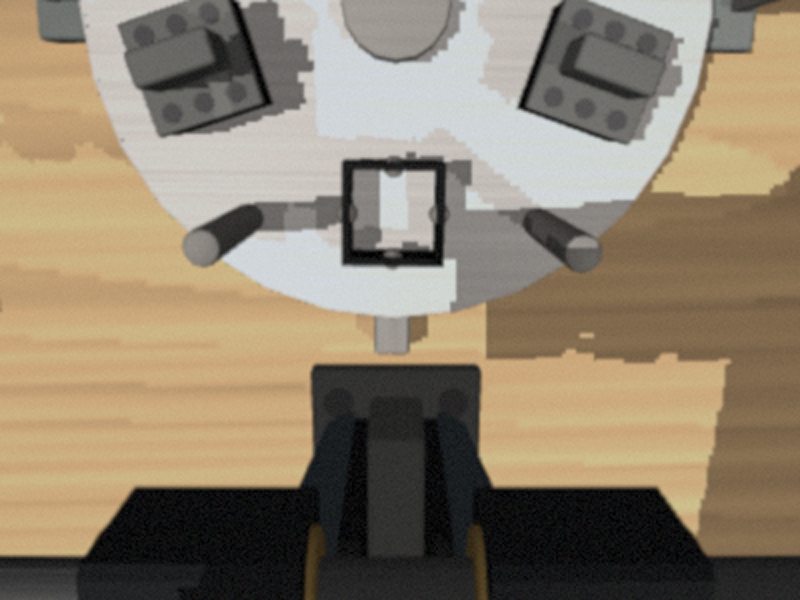

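```bash
python3 - <<'E'
from h import *
p=dict(np.load("w6.npz")); f=lambda L:[[120+a/2,60+b/2] for a,b in L]
e=back(p,f([(342,160),(446,160),(342,265),(443,265)]),.068); print("pocket",e.round(4).tolist(),e.mean(0)); d=e[1]-e[0];print(np.degrees(np.arctan2(d[1],d[0])))
e=back(p,f([(312,367),(480,366)]),.197); print("flange front",e, "ctr",e.mean(0)[:2]-[.02,0])
e=back(p,f([(392,350)]),.02);print("pointer tip",e)
s=status.state();print(s["eef_pos"])
E
python3 plan.py .528 -.129 .15 -91.5 25
```

```text
pocket [[0.5469, -0.1112, 0.068], [0.5459, -0.1492, 0.068], [0.5083, -0.1095, 0.068], [0.5073, -0.1477, 0.068]] [ 0.5271145  -0.12940572  0.068     ]
-91.45334135643772
flange front [[ 0.50635402 -0.11076761  0.197     ]
 [ 0.50562624 -0.1487007   0.197     ]] ctr [ 0.48599013 -0.12973415]
pointer tip [[ 0.46136058 -0.12704675  0.02      ]]
[ 0.48172489 -0.12854842  0.20202677]
3 rows
[[15, 0, 17, np.float64(0.001)], [16, 0, 18, np.float64(0.0)], [15, -1, 17, np.float64(0.001)]]
end [ 527.7 -128.7  150. ] -91.5
```

Request:
{"method": "carry_out", "body": {
  "commands": [
    [[0,15,0,25,0],[0,15,0,25,0],[0,15,0,20,0],[0,0,0,0,0],[0,0,0,0,0]]
  ]
}}

```text
time_s: 15.78
eef_pos: [0.5261, -0.1292, 0.1307]
eef_rot: [1.0, -0.012, -0.001, -0.0]
contact_force: [-0.1, 0.1, -0.4]
gripper_width: 0.0117
```

Request:
{"method": "carry_out", "body": {
  "commands": [
    [[0,0,0,0,0],[0,0,0,0,0],[0,0,0,0,0]]
  ]
}}

```text
time_s: 16.03
eef_pos: [0.5261, -0.1301, 0.1333]
eef_rot: [1.0, -0.013, 0.001, 0.0]
contact_force: [-0.8, 0.4, -0.8]
gripper_width: 0.0113
```

```bash
python3 st.py; python3 - <<'E'
from h import *
p=capture("wrist"); save(p,"w7.png",(160,400,200,440),2.5); q=capture("side"); 
np.savez("w7.npz",rvec=p["rvec"],tvec=p["tvec"],K=p["K"],k1=p["k1"])
save(q,"s7.png",(190,350,270,450),4); np.savez("s7.npz",rvec=q["rvec"],tvec=q["tvec"],K=q["K"],k1=q["k1"])
E
```

```text
16.0333 [ 0.5261 -0.1301  0.1333] yaw -91.4 r 0.0769 ang 179.4 [-0.8  0.4 -0.8] 0.0113 [-0.26  0.33  1.76  0.    1.04  1.33]
```

View pics/w7.png

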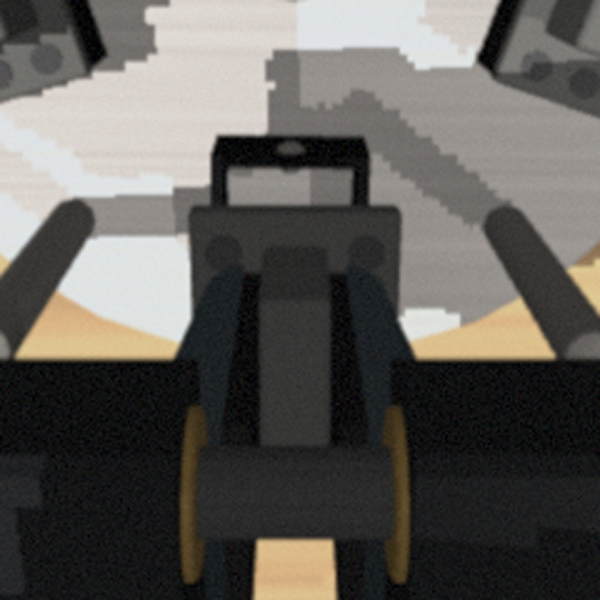

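```bash
python3 - <<'E'
from h import *
p=dict(np.load("w7.npz")); f=lambda L:[[200+a/2.5,160+b/2.5] for a,b in L]
e=back(p,f([(213,136),(368,136)]),.068); print("pocket rear edge",e.round(4)); m=e.mean(0); print("ctr",m-[.01925,-.0005,0],np.hypot(*(e[1]-e[0])))
for z in (.118,.123,.128):
    e=back(p,f([(190,208),(401,208)]),z); print(z,"flange",e.mean(0)-[.02,-.0005,0],np.hypot(*(e[1]-e[0])[:2]))
s=status.state();print(s["eef_pos"]); 
q=dict(np.load("s7.npz"))
for z in (.118,.128): print(z,(proj(q,[[.506,-.13,z],[.546,-.13,z],[.526,-.15,z]])-[270,190])*4)
E
```

```text
pocket rear edge [[ 0.5512 -0.1118  0.068 ]
 [ 0.5502 -0.1486  0.068 ]]Traceback (most recent call last):
  File "<stdin>", line 3, in <module>
TypeError: return arrays must be of ArrayType
```

View pics/s7.png

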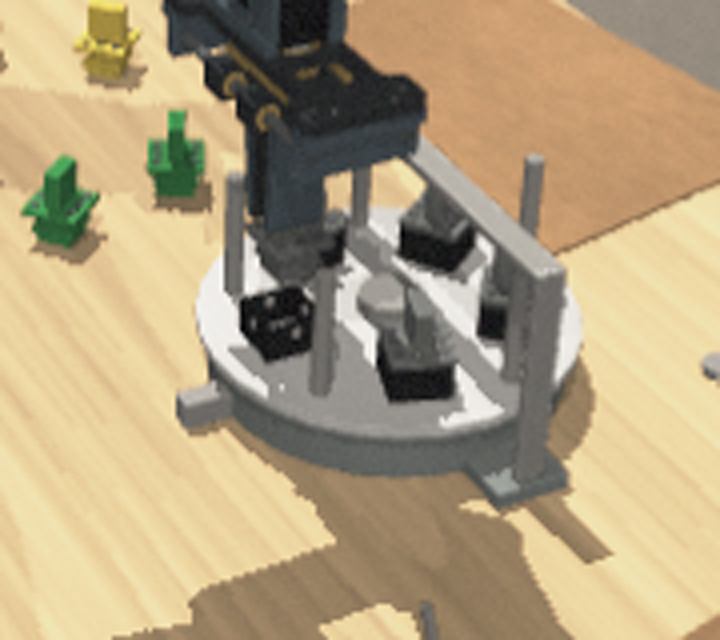

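The side view shows the block upright in the fingers at crop (295,250), above the empty pocket at (278,320).

```bash
python3 - <<'E'
from h import *
p=dict(np.load("w7.npz")); f=lambda L:[[200+a/2.5,160+b/2.5] for a,b in L]
e=back(p,f([(213,136),(368,136)]),.068); print("pocket ctr",e.mean(0)-[.01925,-.0005,0],np.linalg.norm(e[1]-e[0]))
e=back(p,f([(213,136),(368,136)]),.063); print("pocket ctr if z .063",e.mean(0)-[.01925,-.0005,0],np.linalg.norm(e[1]-e[0]))
for z in (.118,.123,.128):
    e=back(p,f([(190,208),(401,208)]),z); print(z,"flange",e.mean(0)-[.02,-.0005,0],np.linalg.norm(e[1]-e[0]))
s=status.state();print(s["eef_pos"]); 
E
```

```text
pocket ctr [ 0.53145634 -0.12970885  0.068     ] 0.03682897594698158
pocket ctr if z .063 [ 0.53035967 -0.12966797  0.063     ] 0.037608925086770884
0.118 flange [ 0.52759436 -0.13070187  0.118     ] 0.04032474397084838
0.123 flange [ 0.52906929 -0.13072705  0.123     ] 0.03924131965723016
0.128 flange [ 0.53054422 -0.13075224  0.128     ] 0.03815789534361197
[ 0.52593319 -0.13019884  0.13302311]
```

Request:
{"method": "carry_out", "body": {
  "commands": [
    [[0,1.5,-1.2,10,0],[0,0,0,10,0],[0,0,0,5,0],[0,0,0,0,0],[0,0,0,0,0]]
  ]
}}

```text
time_s: 16.55
eef_pos: [0.5269, -0.1289, 0.1061]
eef_rot: [1.0, -0.013, -0.001, -0.0]
contact_force: [-0.1, -0.6, -0.6]
gripper_width: 0.0119
```

Request:
{"method": "carry_out", "body": {
  "commands": [
    [[0,0,0,3,0],[0,0,0,3,0],[0,0,0,0,0],[0,0,0,0,0]]
  ]
}}

```text
time_s: 16.88
eef_pos: [0.5262, -0.1288, 0.1005]
eef_rot: [1.0, -0.013, -0.001, -0.0]
contact_force: [-1.7, -0.7, -0.1]
gripper_width: 0.0116
```

```bash
python3 st.py
```

```text
16.8833 [ 0.5262 -0.1288  0.1005] yaw -91.4 r 0.0768 ang 178.3 [-1.7 -0.7 -0.1] 0.0116 [-0.26  0.37  1.8  -0.    0.97  1.33]
```

Request:
{"method": "carry_out", "body": {
  "commands": [
    [[0,1,0,3,0],[0,0,0,3,0],[0,0,0,0,0],[0,0,0,0,0]]
  ]
}}

```text
time_s: 17.22
eef_pos: [0.5278, -0.1291, 0.0979]
eef_rot: [1.0, -0.013, 0.0, 0.0]
contact_force: [-10.5, 1.7, 19.7]
gripper_width: 0.0115
```

Request:
{"method": "carry_out", "body": {
  "commands": [
    [[0,0,0,2,0],[0,0,0,2,0],[0,0,0,0,0],[0,0,0,0,0]]
  ]
}}

```text
time_s: 17.55
eef_pos: [0.5278, -0.1292, 0.0975]
eef_rot: [1.0, -0.013, 0.001, 0.001]
contact_force: [-16.9, 2.7, 42.9]
gripper_width: 0.0114
```

```bash
python3 st.py
```

```text
17.55 [ 0.5278 -0.1292  0.0975] yaw -91.4 r 0.0753 ang 178.6 [-16.9   2.7  42.9] 0.0114 [-0.26  0.37  1.81 -0.    0.96  1.34]
```

Request:
{"method": "carry_out", "body": {
  "commands": [
    [[0,0,0,-4,0],[0,0,0,-3,0],[0,0,0,0,0],[0,0,0,0,0]]
  ]
}}

```text
time_s: 17.88
eef_pos: [0.5278, -0.1289, 0.0981]
eef_rot: [1.0, -0.013, -0.001, -0.0]
contact_force: [-5.8, 1.4, 7.4]
gripper_width: 0.0117
```

```bash
python3 st.py
```

```text
17.8833 [ 0.5278 -0.1289  0.0981] yaw -91.4 r 0.0753 ang 178.4 [-5.8  1.4  7.4] 0.0117 [-0.26  0.37  1.8  -0.    0.97  1.34]
```

Request:
{"method": "carry_out", "body": {
  "commands": [
    [[0,-2,0,0,0],[0,-2,0,0,0],[0,0,0,0,0],[0,0,0,0,0]]
  ]
}}

```text
time_s: 18.22
eef_pos: [0.525, -0.129, 0.0975]
eef_rot: [1.0, -0.013, 0.001, 0.0]
contact_force: [0.0, -0.1, -1.0]
gripper_width: 0.0117
```

```bash
python3 st.py
```

```text
18.2167 [ 0.525  -0.129   0.0975] yaw -91.4 r 0.0781 ang 178.5 [ 0.  -0.1 -1. ] 0.0117 [-0.26  0.37  1.81  0.    0.96  1.33]
```

Request:
{"method": "carry_out", "body": {
  "commands": [
    [[0,0,0,2,0],[0,0,0,1,0],[0,0,0,0,0],[0,0,0,0,0]]
  ]
}}

```text
time_s: 18.55
eef_pos: [0.5245, -0.1289, 0.0947]
eef_rot: [1.0, -0.013, 0.0, -0.0]
contact_force: [0.5, -0.0, -1.9]
gripper_width: 0.012
```

```bash
python3 st.py
```

```text
18.55 [ 0.5245 -0.1289  0.0947] yaw -91.4 r 0.0785 ang 178.5 [ 0.5 -0.  -1.9] 0.012 [-0.26  0.37  1.82  0.    0.95  1.33]
```

Request:
{"method": "carry_out", "body": {
  "commands": [
    [[0,0,0,2,0],[0,0,0,1,0],[0,0,0,0,0],[0,0,0,0,0]]
  ]
}}

```text
time_s: 18.88
eef_pos: [0.5248, -0.129, 0.0925]
eef_rot: [1.0, -0.013, 0.001, 0.0]
contact_force: [-0.7, 0.7, 4.1]
gripper_width: 0.0118
```

```bash
python3 st.py
```

```text
18.8833 [ 0.5248 -0.129   0.0925] yaw -91.4 r 0.0782 ang 178.6 [-0.7  0.7  4.1] 0.0118 [-0.26  0.37  1.82  0.    0.95  1.33]
```

Request:
{"method": "carry_out", "body": {
  "commands": [
    [[0,0,0,2,0],[0,0,0,1,0],[0,0,0,0,0],[0,0,0,0,0]]
  ]
}}

```text
time_s: 19.22
eef_pos: [0.5241, -0.1288, 0.0883]
eef_rot: [1.0, -0.013, -0.0, -0.0]
contact_force: [0.4, -0.5, -2.0]
gripper_width: 0.012
```

```bash
python3 st.py
```

```text
19.2167 [ 0.5241 -0.1288  0.0883] yaw -91.4 r 0.0789 ang 178.4 [ 0.4 -0.5 -2. ] 0.012 [-0.26  0.38  1.82  0.    0.94  1.33]
```

Request:
{"method": "carry_out", "body": {
  "commands": [
    [[0,0,0,2,0],[0,0,0,1,0],[0,0,0,0,0],[0,0,0,0,0]]
  ]
}}

```text
time_s: 19.55
eef_pos: [0.5239, -0.1288, 0.0854]
eef_rot: [1.0, -0.013, -0.001, -0.0]
contact_force: [0.0, -0.1, -3.5]
gripper_width: 0.0116
```

```bash
python3 st.py
```

```text
19.55 [ 0.5239 -0.1288  0.0854] yaw -91.4 r 0.0791 ang 178.4 [ 0.  -0.1 -3.5] 0.0116 [-0.26  0.38  1.83  0.    0.93  1.33]
```

Request:
{"method": "carry_out", "body": {
  "commands": [
    [[0,0,0,2,0],[0,0,0,1,0],[0,0,0,0,0],[0,0,0,0,0]]
  ]
}}

```text
time_s: 19.88
eef_pos: [0.5243, -0.1289, 0.0845]
eef_rot: [1.0, -0.013, 0.0, 0.0]
contact_force: [-3.3, 0.2, 8.8]
gripper_width: 0.0117
```

```bash
python3 st.py; python3 - <<'E'
from h import *
q=capture("side"); p=capture("wrist")
a=cv2.resize(np.ascontiguousarray(q["color"][210:310,290:390,::-1]),(400,400),interpolation=cv2.INTER_CUBIC)
b=cv2.resize(np.ascontiguousarray(p["color"][170:370,220:420,::-1]),(400,400),interpolation=cv2.INTER_CUBIC)
cv2.imwrite("pics/c8.png",np.hstack([a,b]))
E
```

```text
19.8833 [ 0.5243 -0.1289  0.0845] yaw -91.4 r 0.0787 ang 178.5 [-3.3  0.2  8.8] 0.0117 [-0.26  0.38  1.83  0.    0.93  1.33]
```

Request:
{"method": "carry_out", "body": {
  "commands": [
    [[0,0,0,2,0],[0,0,0,0,0],[0,0,0,0,0]]
  ]
}}

```text
time_s: 20.23
eef_pos: [0.5246, -0.1289, 0.0842]
eef_rot: [1.0, -0.012, 0.001, 0.0]
contact_force: [-5.0, 0.9, 18.7]
gripper_width: 0.0118
```

Request:
{"method": "carry_out", "body": {
  "commands": [
    [[0,0,0,2,0],[0,0,0,0,0],[0,0,0,0,0]]
  ]
}}

```text
time_s: 20.48
eef_pos: [0.5247, -0.129, 0.084]
eef_rot: [1.0, -0.012, 0.001, 0.0]
contact_force: [-8.9, 1.9, 30.2]
gripper_width: 0.0119
```

```bash
python3 st.py
```

```text
20.4833 [ 0.5247 -0.129   0.084 ] yaw -91.4 r 0.0783 ang 178.5 [-8.9  1.9 30.2] 0.0119 [-0.26  0.38  1.83  0.    0.93  1.33]
```

Request:
{"method": "carry_out", "body": {
  "commands": [
    [[0,0,0,-4,0],[0.33,0,0,0,0],[0.33,0,0,0,0],[0.33,0,0,0,0],[0.33,0,0,0,0]]
  ]
}}

```text
time_s: 20.9
eef_pos: [0.5242, -0.1289, 0.0824]
eef_rot: [1.0, -0.013, -0.0, -0.0]
contact_force: [-0.4, -1.2, -1.3]
gripper_width: 0.0298
```

Request:
{"method": "carry_out", "body": {
  "commands": [
    [[0.33,0,0,-20,0],[0.33,0,0,-35,0],[0.33,0,0,-35,0],[0.33,-30,0,-20,0],[0.33,-20,0,0,0]]
  ]
}}

```text
time_s: 21.32
eef_pos: [0.4762, -0.1283, 0.197]
eef_rot: [1.0, -0.012, 0.004, 0.001]
contact_force: [-0.6, 0.2, -1.1]
gripper_width: 0.0303
```

Request:
{"method": "carry_out", "body": {
  "commands": [
    [[0.33,0,0,0,0],[0.33,0,0,0,0],[0.33,0,0,0,0],[0.33,0,0,0,0]]
  ]
}}

```text
time_s: 21.65
eef_pos: [0.4751, -0.1277, 0.1921]
eef_rot: [1.0, -0.013, -0.0, -0.0]
contact_force: [0.1, 0.3, 0.5]
gripper_width: 0.0304
```

```bash
python3 st.py; python3 - <<'E'
from h import *
q=capture("side"); p=capture("wrist")
a=cv2.resize(np.ascontiguousarray(q["color"][210:310,300:400,::-1]),(400,400),interpolation=cv2.INTER_CUBIC)
b=cv2.resize(np.ascontiguousarray(p["color"][60:260,220:420,::-1]),(400,400),interpolation=cv2.INTER_CUBIC)
# predicted tab-top and flange-top corners, home vs proud, side crop & wrist crop
for nm,dz in(("home",0),("proud",.009)):
    X=np.array([[.528,-.129,.102+dz],[.508,-.149,.074+dz],[.548,-.109,.074+dz],[.508,-.109,.074+dz],[.548,-.149,.074+dz]])
    print(nm,((proj(q,X)-[300,210])*4).round().tolist(),((proj(p,X)-[220,60])*2).round().tolist())
cv2.imwrite("pics/c9.png",np.hstack([a,b]))
E
```

```text
21.65 [ 0.4751 -0.1277  0.1921] yaw -91.4 r 0.128 ang 178.5 [0.1 0.3 0.5] 0.0304 [-0.29  0.21  1.78  0.    1.15  1.31]
home [[162.0, 179.0], [147.0, 244.0], [172.0, 193.0], [115.0, 209.0], [206.0, 226.0]] [[195.0, 203.0], [252.0, 251.0], [135.0, 138.0], [140.0, 254.0], [251.0, 135.0]]
proud [[162.0, 166.0], [148.0, 231.0], [173.0, 180.0], [115.0, 197.0], [206.0, 214.0]] [[195.0, 206.0], [254.0, 255.0], [133.0, 139.0], [138.0, 258.0], [253.0, 136.0]]
```

View pics/c9.png

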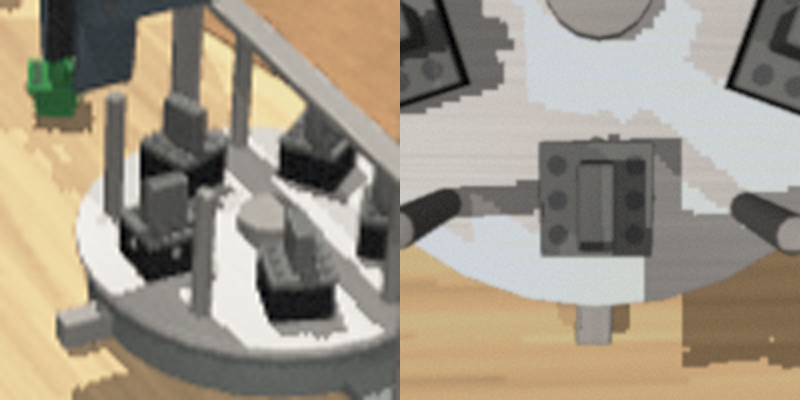

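The seated block's tab top is at crop (163,181), where I'd predicted row 179 for home and 166 for proud. The flange is flat and squared with the pointer (595,325). Handing in.

```bash
python3 -c "
from station import order; print(order.close_job())"
```

```text
the job is handed in; nothing more can be done
None
```

I turned the carousel clockwise by two posts, about 103° and then 72°, letting go at a detent each time. The empty pocket ended at the pointer. I then put the grey small-flange block into it and pressed it home with about 30 N. The job was handed in at about 22 s.

**Last checks**
- **Seating:** the side view puts the tab top within about 2 px of the "home" prediction, and about 15 px from the "9 mm proud" one. The flange lies flat on the rim, and pressing at about 30 N gave no further movement.
- **Pocket position:** the wrist view shows the pocket lined up with the pointer.
- **Robot:** it stands clear, with a contact force near zero.

**What did not go cleanly**
- **First insertion try:** the block caught about 3 mm off in x and the force reached about 43 N down and 17 N sideways through it, still below the wrist limit. I backed off, moved 3 mm towards the robot, and it went in.
- **Grip:** the block probably slipped about 5 mm down in the fingers when I lifted it.
- **The click:** I never saw it directly. I infer it from the resistance that gave way between 92 and 88 mm tool height, followed by the hard stop at 84 mm.
- **Picture budget:** I viewed 11 pictures, against the planned 8 or so and the limit of 12.

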